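# Park the cup turntable and screw its brake down

## Robot

A 7-joint arm with a two-finger parallel gripper is mounted at the origin on the work surface. World frame = base frame: x ahead of the robot, y to its left, z up, the work surface at z = 0. Lengths are in m, angles in rad, forces in N, time in s.
With the tool pointing down it reaches from about 0.4 to 0.85 m from the base axis. Payload 4.5 kg.
Tool frame: the origin (TCP) lies between the finger pads; the fingertips stand r.tip_reach ahead of it and the grasp point (between the pads) lies 11 mm behind it (r.tip_reach is the distance from the TCP to the fingertips, in m); z points along the fingers, y is the line along which they close (so a half turn about z gives the same grasp; the last joint's range is limited). The gripper opens to 88 mm and grips with 3 to 60 N. Pads are 18 mm wide; open, the fingers measure 123 mm over their backs; the gripper's body (75 mm by 187 mm) begins 45 mm behind the grasp point.
Start: joints at [1.214, 0.689, -0.195, 1.565, 0.157, 0.902, -0.215], TCP at [0.238, -0.578, 0.22] pointing down, gripper open.
Joint ranges: [-3.01, 3.01], [-0.46, 2.08], [-1.47, 1.51], [0.13, 2.56], [-1, 4.14], [0.04, 2.09], [-2.66, 2.66]. Speed limits (rad/s): [2.57, 2.57, 3.14, 3.14, 3.14, 3.14, 3.14].

## Interface

Orientations are given as a unit quaternion [x, y, z, w].
In Python, from plant import r, vision, workorder gives the robot as it stands.
- The arm moves only by the tool drive_tool, never from a script. Its argument "targets" is a list of rows, each an object of numbers: "tx", "ty", "tz": the shift along the world's x, y, z in units of 0.03 m (1.0 is 0.03 m); "wx", "wy", "wz": the turn, a rotation vector about the world's x, y, z in units of 60 degrees (1.0 is 60 degrees); "claw": the opening, from -1 (shut) to 1 (fully open). A call has exactly 8 rows; each row shifts and turns the commanded pose from where the row before left it; what a row does not reach is not made up. A row lasts 1/10 s, in which the tool goes at most 50 mm and 8.59 degrees, less where a joint would pass 70% of its speed; a pose out of reach is approached as far as the arm can. A call with a number of a shift or a turn outside -1 to 1 is refused whole. A call with a gripper value outside its range is refused whole. The fingers move at their own pace and stop on an object; "force" is the grip in N (left out, the last holds). Time passes only in rows, so rows that do not move let the fingers close, or fill a call up. It gives the time, the measured TCP pose, the force, the opening and the grip force at its end, in the units of the state.
- r.get_state(): the state, without advancing time (a new reading comes with each control period).
- vision.snapshot(name): name is "side" or "top"; returns a dict with "image" (480x640x3 uint8, blue, green, red), "range_z" (480x640 float32, m along the optical axis (not along the pixel's ray), 0 where there is no reading), "K" (3x3 intrinsics, pixels), "cam_to_world" (4x4, takes a point from camera to world coordinates). Camera axes: x right, y up, looking along -z (the intrinsics and any distortion apply to the point x, -y, -z); pixel columns grow to the right and rows downward; lengths in m; the calibration is good to about 2 mm. A picture is of the moment at which its call begins.
- workorder.finish_job(): hands the job in; it is judged then, once.
The state is a dict: "clock": time; "q": joint angles; "qd": joint speeds; "joint_torque": joint torques, N m; "tool_pos": TCP position; "eef_rot": TCP orientation; "contact_force": force on the tool from outside, world axes, zero at the start; "moment": the same for the moment, N m; "opening": opening from 0.0 (shut) to 1.0 (fully open); "finger_force": force on a finger pad.
Only numpy, scipy, OpenCV 4.12 (cv2) and the standard library are available. Lean on these libraries where they do the work, as an engineer would, in place of code of your own. Each camera call takes 0.05 s, during which the arm holds its last target. There are 200 camera calls.

## Task

Turn the lazy susan clockwise (seen from above) until it comes up against its stop; the upright finger post near its rim is there to move it by. Then screw the wing knob of its brake down, clockwise, until the rubber pad bites firmly on the turntable without overtightening (the knob sinks as it turns, and how far it must go has to be felt), and let go. The four cups must stay standing on the turntable and the other things on the shelf where they are.

Things in the scene. Friction and masses are not known exactly. Their poses are not given: they have to be found in the camera images.
- finger_post (a point): middle of the upright round steel finger post (16 mm diameter, 36 mm tall) near the rim of the turntable, 132 mm from the turning axis; the turntable's top is 18 mm below this point. Pushing it round takes about 1 N. A tab under the post, outside the rim, meets the stop, a low steel lug beside the rim: fingers around the post do not meet the stop
- post_parked (a point): where the middle of the finger post is when the turntable is against its stop (clockwise end of its travel); fixed to the foot, same height and radius as the post. The post starts 60 to 160 mm round the circle from it
- susan: fixed foot of the lazy susan; origin on the shelf (z = 0) on the vertical turning axis. At its +y side, outside the rim, stands the brake's steel pillar, 104 mm tall; its arm (26 mm wide, top at 104 mm, boss 30 mm diameter with top at 109 mm) reaches in over the rim and carries the upright brake spindle 132 mm along +y from this origin
- tray: the round wooden turntable, 300 mm diameter, 12 mm thick; origin at the centre of its underside; its top is 28 mm above the shelf. z up, turns about z
- knob_grip (a point): centre of the black wing knob on top of the brake spindle, on its axis: a bar 46 mm long (x axis), 14 mm thick (y axis), 26 mm tall (z up), taken across its thickness. Clockwise from above lowers knob and spindle by 6 mm per radian. It turns stiffly but evenly (0.2 to 0.36 N m), the first 1 rad always free of the pad, and stays where left; the pad touches after 1 to 3.2 rad, to be felt
- spindle: upright steel brake spindle, 12 mm diameter, knob above (on a rubber bush, gives about 0.1 rad), rubber pad (24 mm diameter) below; origin at its lower end, z up; only slides up and down. Once the pad touches, each further radian adds about 45 N on the pad and 0.27 N m to the knob's torque. A firm bite is 15 to 40 N (0.35 to 0.85 rad or 0.09 to 0.24 N m past first touch); over 60 N is too tight
- cup0: matte black ceramic cup without handle, 68 mm across the rim, 58 mm tall, standing loose on the turntable about 65 mm from its axis; origin at the centre of its underside, z up
- cup1: another such cup
- cup2: another such cup
- cup3: another such cup
- pitcher: steel milk pitcher, 92 mm diameter, 105 mm tall, handle to 77 mm along its +y; origin at the centre of its underside; bystander
- dosing_ring: aluminium dosing ring, 62 mm diameter, 24 mm tall; origin at the centre of its underside; bystander
- sugar_jar: glass sugar jar, 84 mm diameter, 120 mm tall; origin at the centre of its underside; bystander
Not all that is in view belongs to the job. Leave any green look-alike of the cup3 alone. What is shaped like the cup1 but orange or pink is not meant.

How it is judged:
On the way, in this order (a step that is already met when the one before it is completed fails the run):
1. the turntable is against its stop (post within 8 mm of its parked place), brake not yet pressing (horizontal distance between finger_post and post_parked below 0.008 m and contact force between spindle and tray below 1 N), for 0.2 s.
2. the brake pad presses on the turntable with at least 15 N (contact force between spindle and tray above 15 N), for 0.2 s.
At the end, for the whole second after the job is handed in: The finger post is within 8 mm of its parked place, the brake pad presses on the turntable with 15 to 40 N, all four cups stand upright (within 0.1 rad) and still on the turntable within 100 mm of its axis (horizontal distance between finger_post and post_parked below 0.008 m and contact force between spindle and tray between 15 and 40 N and angle between each of cup0, cup1, cup2, cup3's own z axis and vertical below 0.1 rad and horizontal distance between each of cup0, cup1, cup2, cup3 and tray below 0.1 m and linear speed of each of cup0, cup1, cup2, cup3 below 0.02 m/s); the robot touches nothing.
It fails at once if the brake is overtightened: more than 60 N on the pad (contact force between spindle and tray above 60 N).
It fails at once if a cup tips (angle between any of cup0, cup1, cup2, cup3's own z axis and vertical above 0.3 rad).
It fails at once if the pitcher, dosing ring or sugar jar is shifted by more than 20 mm (distance of any of pitcher, dosing_ring, sugar_jar from where it was at the start of the episode above 0.02 m).
It also fails if it takes over 72 s, if anything falls off the work surface, if the arm or the gripper's body presses on something with over 40 N, if the wrist force passes 120 N, or if a joint passes its speed limit or range.

## Working session

There is one attempt and no reset: what is moved stays moved. The work goes in short steps, Python scripts to look and compute and a tool call to move; the robot and the scene stay as the last step left them, time stands still between calls to the robot, and variables do not carry over. Pictures are saved under pics/ and viewed, at most 10 in all, crops included, and the job is handed in when it is done.

Besides the shell and the picture viewer there is one more tool, called after "Request:" as name([rows], argument=value, ...), one row to a line, values as JSON. drive_tool: Moves the arm, as the interface text tells. Its arguments: {"type":"object","properties":{"targets":{"type":"array","items":{"type":"object","properties":{"tx":{"type":"number"},"ty":{"type":"number"},"tz":{"type":"number"},"wx":{"type":"number"},"wy":{"type":"number"},"wz":{"type":"number"},"claw":{"type":"number"}}}},"force":{"type":"number"}},"required":["targets"]}

```bash
mkdir -p pics; ls; cat > h.py <<'E'
import numpy as np, cv2
from plant import r, vision, workorder
def snap(n):
    s=vision.snapshot(n); return s
def pt(s,u,v):  # from depth
    z=float(s["range_z"][int(v),int(u)]); return ray(s,u,v,z)
def ray(s,u,v,z):
    K=s["K"]; p=np.array([(u-K[0,2])/K[0,0]*z,-(v-K[1,2])/K[1,1]*z,-z,1]); return (s["cam_to_world"]@p)[:3]
def plane(s,u,v,h):
    o=s["cam_to_world"][:3,3]; d=ray(s,u,v,1.)-o; return o+d*(h-o[2])/d[2]
def cloud(s):
    K=s["K"]; z=s["range_z"]; v,u=np.mgrid[:480,:640]
    p=np.stack([(u-K[0,2])/K[0,0]*z,-(v-K[1,2])/K[1,1]*z,-z,np.ones_like(z)],-1)
    return (p@s["cam_to_world"].T)[...,:3]
E
python3 - <<'E'
from h import *
for n in("top","side"):
    s=snap(n); cv2.imwrite(f"pics/{n}0.png",s["image"]); print(n,s["K"].tolist(),s["cam_to_world"].round(3).tolist())
    np.savez(f"{n}0.npz",**{k:s[k] for k in s})
st=r.get_state(); print(st, r.tip_reach)
E
```

```text
pics
top [[526.2047143221502, 0.0, 317.8887690340881], [0.0, 526.2047143221502, 235.8976989292809], [0.0, 0.0, 1.0]] [[0.001, 0.998, -0.069, 0.414], [-1.0, 0.002, 0.021, 0.018], [0.021, 0.069, 0.997, 1.379], [0.0, 0.0, 0.0, 1.0]]
side [[459.5384058954303, 0.0, 316.3270150224357], [0.0, 459.5384058954303, 246.42961360602], [0.0, 0.0, 1.0]] [[-0.924, 0.242, -0.296, 0.194], [-0.382, -0.575, 0.723, 0.736], [0.005, 0.781, 0.624, 0.766], [0.0, 0.0, 0.0, 1.0]]
{'clock': 0.1, 'q': array([ 1.21380485,  0.68984   , -0.19453245,  1.56622532,  0.15731496,
        0.90253794, -0.21513181]), 'qd': array([-0.00078902, -0.00148514, -0.00095454, -0.00210232,  0.00011789,
       -0.00077802,  0.00272751]), 'joint_torque': array([-3.71646165e-03, -5.28498244e+01, -1.27117887e+00, -1.53836668e+01,
       -5.25322650e-02,  2.00947157e-03,  4.43133717e-05]), 'tool_pos': array([ 0.23780551, -0.57734535,  0.21933203]), 'eef_rot': array([ 9.80964619e-01,  1.94184867e-01, -2.21812725e-04, -7.77709428e-04]), 'contact_force': array([-0.17489592,  0.08978518, -0.83497078]), 'moment': array([-0.02072946,  0.0025142 , -0.00353796]), 'finger_force': 0.0, 'opening': 1.0021368310276166} 0.008
```

View pics/top0.png

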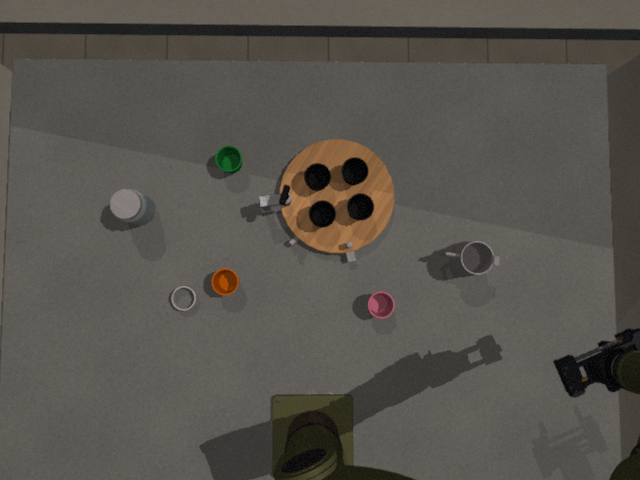

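View pics/side0.png

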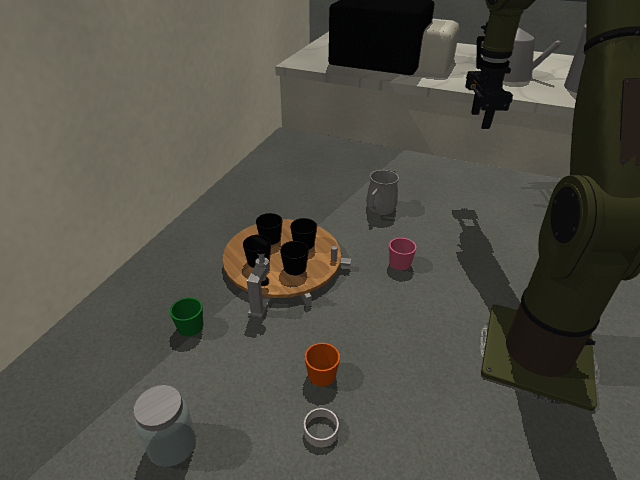

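The turntable is at top (337,196). Post candidates are the small upright grey pin at top (348,246) / side (334,254), with its tab at (351,257), and the low lug at (292,242) / side (307,300), which is the stop. The brake and wing knob are at top (272,200)/(285,194) and side (260,270). The green (229,159), orange (225,282) and pink (381,305) cups are decoys. I'll check the post and knob in one crop and measure them.

```bash
cat > m.py <<'E'
from h import *
t=dict(np.load("top0.npz")); s=dict(np.load("side0.npz"))
a=cv2.resize(t["image"][130:270,235:405],None,fx=3.2,fy=3.2,interpolation=2)
b=cv2.resize(s["image"][205:325,215:360],None,fx=3.7,fy=3.7,interpolation=2)
h=max(a.shape[0],b.shape[0]); pad=lambda i:cv2.copyMakeBorder(i,0,h-i.shape[0],0,0,0)
im=np.hstack([pad(a),pad(b)]); im=cv2.resize(im,(800,int(800*im.shape[0]/im.shape[1])));print(im.shape,a.shape,b.shape)
cv2.imwrite("pics/crop0.png",im)
hsv=cv2.cvtColor(t["image"],cv2.COLOR_BGR2HSV)
m=((hsv[...,0]>5)&(hsv[...,0]<25)&(hsv[...,1]>70)).astype(np.uint8); m[:,:270]=0;m[:130]=0;m[265:]=0
c=max(cv2.findContours(m,0,1)[0],key=cv2.contourArea); hull=cv2.convexHull(c)[:,0]
P=np.array([plane(t,u,v,.028) for u,v in hull]); 
A=np.c_[2*P[:,:2],np.ones(len(P))]; x=np.linalg.lstsq(A,(P[:,:2]**2).sum(1),rcond=None)[0]
print("tray",x[:2],np.sqrt(x[2]+x[:2]@x[:2]))
C=x[:2]
for n,S in(("top",t),("side",s)):
    W=cloud(S); 
    rr=np.hypot(W[...,0]-C[0],W[...,1]-C[1]); z=W[...,2]
    q=(S["range_z"]>0)&(rr<.24)&(z>.005)
    for nm,mm in(("post",q&(rr>.115)&(rr<.15)&(z>.045)&(z<.075)),("knob",q&(rr>.08)&(rr<.18)&(z>.112)),("arm",q&(rr>.1)&(z>.085)&(z<.110)),("low out",q&(rr>.153)&(z<.04))):
        k,l,stt,_=cv2.connectedComponentsWithStats(mm.astype(np.uint8))
        for i in range(1,k):
            if stt[i,4]<5: continue
            p=W[l==i]; d=p[:,:2]-p[:,:2].mean(0); w,V=np.linalg.eigh(d.T@d)
            print(n,nm,stt[i],p.mean(0).round(4),p.min(0).round(3),p.max(0).round(3),"axis deg",np.degrees(np.arctan2(V[1,1],V[0,1])).round(1))
E
python3 m.py
```

```text
(331, 800, 3) (448, 544, 3) (444, 536, 3)
tray [ 0.61248332 -0.05916644] 0.14974398585736357
top post [285 203   5   3   5] [0.586  0.0679 0.0526] [0.584 0.063 0.046] [0.589 0.073 0.058] axis deg 113.3
top post [346 241   6   7  33] [ 0.4855 -0.0871  0.0605] [ 0.478 -0.094  0.047] [ 0.493 -0.081  0.068] axis deg 149.0
top knob [279 184  11  21 144] [0.5949 0.071  0.1639] [0.573 0.059 0.138] [0.619 0.083 0.174] axis deg 163.4
top arm [259 193  22  14 227] [0.5902 0.1099 0.102 ] [0.575 0.083 0.087] [0.608 0.135 0.109] axis deg 100.8
top arm [285 199   6   6  21] [0.5867 0.0645 0.1028] [0.581 0.059 0.087] [0.592 0.071 0.11 ] axis deg 129.9
top low out [261 205  19   8  82] [0.5798 0.1114 0.0118] [0.571 0.09  0.005] [0.59  0.137 0.04 ] axis deg 103.4
top low out [289 237   6   8  27] [0.4939 0.0563 0.0253] [0.486 0.05  0.006] [0.506 0.063 0.035] axis deg 158.1
top low out [346 253   9   9  59] [ 0.4539 -0.0941  0.0244] [ 0.443 -0.105  0.02 ] [ 0.464 -0.084  0.032] axis deg 97.1
side post [331 246   7  10  60] [ 0.4836 -0.0871  0.0583] [ 0.477 -0.097  0.045] [ 0.493 -0.08   0.067] axis deg -153.3
side post [261 275   8  11  57] [0.5899 0.0732 0.0547] [0.584 0.06  0.046] [0.597 0.082 0.072] axis deg 76.0
side knob [251 235  19  27 300] [0.5929 0.0743 0.1548] [0.572 0.058 0.112] [0.619 0.085 0.172] axis deg 166.4
side arm [263 213   9   3  10] [ 0.6872 -0.1284  0.0862] [ 0.678 -0.135  0.085] [ 0.696 -0.12   0.088] axis deg -136.4
side arm [247 258  23  32 402] [0.5875 0.1043 0.1014] [0.574 0.057 0.085] [0.609 0.134 0.11 ] axis deg 93.1
side low out [342 258   9   8  64] [ 0.4534 -0.0949  0.0254] [ 0.443 -0.108  0.018] [ 0.465 -0.084  0.03 ] axis deg 100.4
side low out [304 293   8  13  80] [0.4917 0.0563 0.0206] [0.485 0.045 0.006] [0.504 0.062 0.033] axis deg -179.7
side low out [248 300  21  18 233] [0.5832 0.1258 0.0185] [0.57  0.091 0.005] [0.604 0.14  0.04 ] axis deg 62.7
```

View pics/crop0.png

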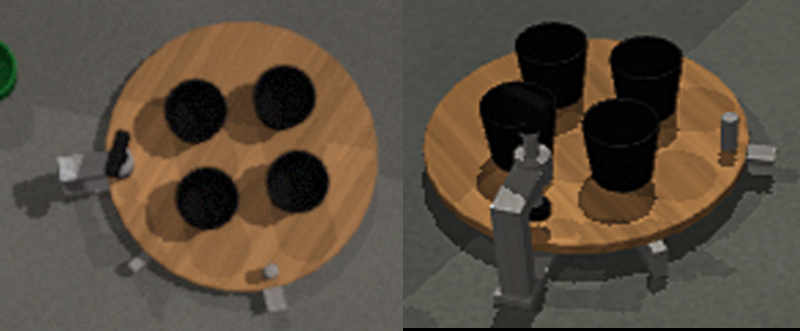

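The crop confirms it: the post is the upright pin with its tab outside the rim (crop (272,270)), the lug is at (137,263), and the wing knob is on the arm (118,150). The estimates are:

| Item | Estimate |
|---|---|
| Turning axis | (0.6125, -0.059) |
| Post | (0.484, -0.087) |
| Parked place | about 142° round, near (0.508, 0.021) |
| Knob | (0.595, 0.0717), z≈0.160, bar at 165° |

I'm heading above the post with tool y at about 82°, which keeps the gripper body clear of the brake and fits one long clockwise stroke.

Request:
drive_tool([
  {"tx":0.34,"ty":0.68,"wz":0.104,"claw":-0.2},
  {"tx":0.34,"ty":0.68,"wz":0.104,"claw":-0.2},
  {"tx":0.34,"ty":0.68,"wz":0.104,"claw":-0.2},
  {"tx":0.34,"ty":0.68,"wz":0.104,"claw":-0.2},
  {"tx":0.34,"ty":0.68,"wz":0.104,"claw":-0.2},
  {"tx":0.34,"ty":0.68,"wz":0.104,"claw":-0.2},
  {"tx":0.34,"ty":0.68,"wz":0.104,"claw":-0.2},
  {"tx":0.34,"ty":0.68,"wz":0.104,"claw":-0.2},
], force=6)

```text
validation failed for argument at $.ta...
```

Request:
drive_tool([
  {"tx":0.34,"ty":0.68,"wz":0.104,"claw":-0.2},
  {"tx":0.34,"ty":0.68,"wz":0.104,"claw":-0.2},
  {"tx":0.34,"ty":0.68,"wz":0.104,"claw":-0.2},
  {"tx":0.34,"ty":0.68,"wz":0.104,"claw":-0.2},
  {"tx":0.34,"ty":0.68,"wz":0.104,"claw":-0.2},
  {"tx":0.34,"ty":0.68,"wz":0.104,"claw":-0.2},
  {"tx":0.34,"ty":0.68,"wz":0.104,"claw":-0.2},
  {"tx":0.34,"ty":0.68,"wz":0.104,"claw":-0.2},
])

```text
validation failed for argument at $.ta...
```

Request:
drive_tool([
  {"tx":0.34,"ty":0.68,"tz":0,"wx":0,"wy":0,"wz":0.104,"claw":-0.2},
  {"tx":0.34,"ty":0.68,"tz":0,"wx":0,"wy":0,"wz":0.104,"claw":-0.2},
  {"tx":0.34,"ty":0.68,"tz":0,"wx":0,"wy":0,"wz":0.104,"claw":-0.2},
  {"tx":0.34,"ty":0.68,"tz":0,"wx":0,"wy":0,"wz":0.104,"claw":-0.2},
  {"tx":0.34,"ty":0.68,"tz":0,"wx":0,"wy":0,"wz":0.104,"claw":-0.2},
  {"tx":0.34,"ty":0.68,"tz":0,"wx":0,"wy":0,"wz":0.104,"claw":-0.2},
  {"tx":0.34,"ty":0.68,"tz":0,"wx":0,"wy":0,"wz":0.104,"claw":-0.2},
  {"tx":0.34,"ty":0.68,"tz":0,"wx":0,"wy":0,"wz":0.104,"claw":-0.2},
], force=6)

```text
clock: 0.9
tool_pos: [0.3198, -0.4137, 0.2198]
eef_rot: [0.806, 0.592, -0.0, -0.0]
contact_force: [0.4, -0.0, 0.5]
opening: 0.406
finger_force: 0.0
```

All seven keys are needed in each row. The motion matches what I expected.

Request:
drive_tool([
  {"tx":0.34,"ty":0.68,"tz":0,"wx":0,"wy":0,"wz":0.104,"claw":-0.2},
  {"tx":0.34,"ty":0.68,"tz":0,"wx":0,"wy":0,"wz":0.104,"claw":-0.2},
  {"tx":0.34,"ty":0.68,"tz":0,"wx":0,"wy":0,"wz":0.104,"claw":-0.2},
  {"tx":0.34,"ty":0.68,"tz":0,"wx":0,"wy":0,"wz":0.104,"claw":-0.2},
  {"tx":0.34,"ty":0.68,"tz":0,"wx":0,"wy":0,"wz":0.104,"claw":-0.2},
  {"tx":0.34,"ty":0.68,"tz":0,"wx":0,"wy":0,"wz":0.104,"claw":-0.2},
  {"tx":0.34,"ty":0.68,"tz":0,"wx":0,"wy":0,"wz":0.104,"claw":-0.2},
  {"tx":0.34,"ty":0.68,"tz":0,"wx":0,"wy":0,"wz":0.104,"claw":-0.2},
])

```text
clock: 1.7
tool_pos: [0.4013, -0.2507, 0.2198]
eef_rot: [0.481, 0.877, -0.0, -0.0]
contact_force: [0.4, 0.2, -0.7]
opening: 0.401
finger_force: 0.0
```

Request:
drive_tool([
  {"tx":0.34,"ty":0.68,"tz":-0.2,"wx":0,"wy":0,"wz":0.104,"claw":-0.2},
  {"tx":0.34,"ty":0.68,"tz":-0.2,"wx":0,"wy":0,"wz":0.104,"claw":-0.2},
  {"tx":0.34,"ty":0.68,"tz":-0.2,"wx":0,"wy":0,"wz":0.104,"claw":-0.2},
  {"tx":0.34,"ty":0.68,"tz":-0.2,"wx":0,"wy":0,"wz":0.104,"claw":-0.2},
  {"tx":0.34,"ty":0.68,"tz":-0.2,"wx":0,"wy":0,"wz":0.104,"claw":-0.2},
  {"tx":0.34,"ty":0.68,"tz":-0.2,"wx":0,"wy":0,"wz":0.104,"claw":-0.2},
  {"tx":0.34,"ty":0.68,"tz":-0.2,"wx":0,"wy":0,"wz":0.104,"claw":-0.2},
  {"tx":0,"ty":0,"tz":0,"wx":0,"wy":0,"wz":0,"claw":-0.2},
])

```text
clock: 2.5
tool_pos: [0.4737, -0.1054, 0.1776]
eef_rot: [0.12, 0.993, 0.002, 0.0]
contact_force: [0.1, -0.3, 0.4]
opening: 0.404
finger_force: 0.0
```

```bash
cat > st.py <<'E'
from h import *
from scipy.spatial.transform import Rotation as R
s=r.get_state(); M=R.from_quat(s["eef_rot"]).as_matrix()
print("t",s["clock"],"p",s["tool_pos"].round(4),"yaw_y",np.degrees(np.arctan2(M[1,1],M[0,1])).round(1),"F",s["contact_force"].round(2),"M",s["moment"].round(3),"q",s["q"].round(2),"op",round(s["opening"],3),"ff",s["finger_force"])
E
python3 st.py
```

```text
t 2.5 p [ 0.4737 -0.1054  0.1776] yaw_y 76.2 F [ 0.09 -0.34  0.4 ] M [ 0.055 -0.105 -0.02 ] q [ 0.63  0.69 -0.82  2.    0.72  0.77  0.7 ] op 0.404 ff 0.0
```

Request:
drive_tool([
  {"tx":0.16,"ty":0.3,"tz":-0.5,"wx":0,"wy":0,"wz":0.06,"claw":-0.2},
  {"tx":0.16,"ty":0.31,"tz":-0.5,"wx":0,"wy":0,"wz":0.06,"claw":-0.2},
  {"tx":0,"ty":0,"tz":-0.7,"wx":0,"wy":0,"wz":0,"claw":-0.2},
  {"tx":0,"ty":0,"tz":-0.7,"wx":0,"wy":0,"wz":0,"claw":-0.2},
  {"tx":0,"ty":0,"tz":-0.7,"wx":0,"wy":0,"wz":0,"claw":-0.2},
  {"tx":0,"ty":0,"tz":-0.6,"wx":0,"wy":0,"wz":0,"claw":-0.2},
  {"tx":0,"ty":0,"tz":0,"wx":0,"wy":0,"wz":0,"claw":-0.2},
  {"tx":0,"ty":0,"tz":0,"wx":0,"wy":0,"wz":0,"claw":-0.2},
])

```text
clock: 3.3
tool_pos: [0.482, -0.0912, 0.0673]
eef_rot: [0.061, 0.998, -0.0, -0.0]
contact_force: [0.2, 0.4, -0.1]
opening: 0.398
finger_force: 0.0
```

```bash
python3 st.py; python3 - <<'E'
from h import *
s=snap("side"); t=snap("top")
f=lambda i:cv2.resize(i,(400,400),interpolation=cv2.INTER_CUBIC)
cv2.imwrite("pics/c1.png",np.hstack([f(t["image"][170:290,285:405]),f(s["image"][190:310,270:390])]))
E
```

```text
t 3.3 p [ 0.482  -0.0912  0.0673] yaw_y 83.0 F [ 0.21  0.39 -0.09] M [ 0.108 -0.158 -0.038] q [ 0.48  0.86 -0.65  2.07  1.02  0.57  0.53] op 0.398 ff 0.0
```

View pics/c1.png

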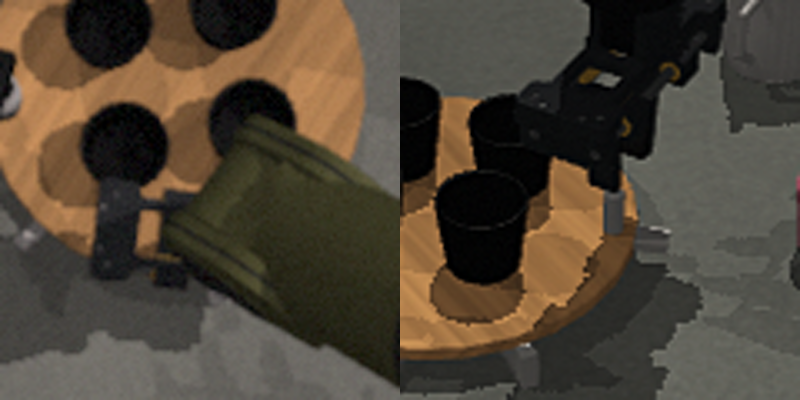

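The side view shows the fingers straddling the post at (613,210), with the body clear above the cups. I'm lowering and closing.

Request:
drive_tool([
  {"tx":0.05,"ty":0.13,"tz":-0.2,"wx":0,"wy":0,"wz":0,"claw":-0.2},
  {"tx":0,"ty":0,"tz":-0.3,"wx":0,"wy":0,"wz":0,"claw":-0.2},
  {"tx":0,"ty":0,"tz":-0.3,"wx":0,"wy":0,"wz":0,"claw":-0.2},
  {"tx":0,"ty":0,"tz":0,"wx":0,"wy":0,"wz":0,"claw":-0.5},
  {"tx":0,"ty":0,"tz":0,"wx":0,"wy":0,"wz":0,"claw":-1},
  {"tx":0,"ty":0,"tz":0,"wx":0,"wy":0,"wz":0,"claw":-1},
  {"tx":0,"ty":0,"tz":0,"wx":0,"wy":0,"wz":0,"claw":-1},
  {"tx":0,"ty":0,"tz":0,"wx":0,"wy":0,"wz":0,"claw":-1},
])

```text
clock: 4.2
tool_pos: [0.4831, -0.087, 0.0429]
eef_rot: [0.06, 0.998, -0.0, -0.001]
contact_force: [-1.2, -1.3, -3.4]
opening: 0.168
finger_force: 6.0
```

```bash
python3 st.py; python3 - <<'E'
import numpy as np
C=np.array([.6125,-.0592])
for a in np.arange(192,138,-6): print(a,(C+.132*np.array([np.cos(np.radians(a)),np.sin(np.radians(a))])).round(4))
E
```

```text
t 4.2 p [ 0.4831 -0.087   0.0429] yaw_y 83.1 F [-1.21 -1.3  -3.41] M [-0.132  0.226 -0.008] q [ 0.44  0.9  -0.6   2.08  1.09  0.52  0.46] op 0.168 ff 5.999573462540866
192 [ 0.4834 -0.0866]
186 [ 0.4812 -0.073 ]
180 [ 0.4805 -0.0592]
174 [ 0.4812 -0.0454]
168 [ 0.4834 -0.0318]
162 [ 0.487  -0.0184]
156 [ 0.4919 -0.0055]
150 [0.4982 0.0068]
144 [0.5057 0.0184]
```

Request:
drive_tool([
  {"tx":-0.02,"ty":0.08,"tz":0,"wx":0,"wy":0,"wz":0,"claw":-1},
  {"tx":-0.02,"ty":0.12,"tz":0,"wx":0,"wy":0,"wz":0,"claw":-1},
  {"tx":-0.02,"ty":0.12,"tz":0,"wx":0,"wy":0,"wz":0,"claw":-1},
  {"tx":-0.01,"ty":0.12,"tz":0,"wx":0,"wy":0,"wz":0,"claw":-1},
  {"tx":-0.01,"ty":0.12,"tz":0,"wx":0,"wy":0,"wz":0,"claw":-1},
  {"tx":-0.01,"ty":0.12,"tz":0,"wx":0,"wy":0,"wz":0,"claw":-1},
  {"tx":0,"ty":0.12,"tz":0,"wx":0,"wy":0,"wz":0,"claw":-1},
  {"tx":0,"ty":0.12,"tz":0,"wx":0,"wy":0,"wz":0,"claw":-1},
])

```text
clock: 5.0
tool_pos: [0.4813, -0.0584, 0.0431]
eef_rot: [0.06, 0.998, 0.0, 0.0]
contact_force: [-1.2, -0.6, -1.0]
opening: 0.164
finger_force: 6.0
```

Request:
drive_tool([
  {"tx":0,"ty":0.12,"tz":0,"wx":0,"wy":0,"wz":0,"claw":-1},
  {"tx":0,"ty":0.12,"tz":0,"wx":0,"wy":0,"wz":0,"claw":-1},
  {"tx":0.01,"ty":0.12,"tz":0,"wx":0,"wy":0,"wz":0,"claw":-1},
  {"tx":0.01,"ty":0.12,"tz":0,"wx":0,"wy":0,"wz":0,"claw":-1},
  {"tx":0.01,"ty":0.12,"tz":0,"wx":0,"wy":0,"wz":0,"claw":-1},
  {"tx":0.02,"ty":0.12,"tz":0,"wx":0,"wy":0,"wz":0,"claw":-1},
  {"tx":0.02,"ty":0.11,"tz":0,"wx":0,"wy":0,"wz":0,"claw":-1},
  {"tx":0.03,"ty":0.11,"tz":0,"wx":0,"wy":0,"wz":0,"claw":-1},
])

```text
clock: 5.8
tool_pos: [0.4842, -0.0304, 0.0431]
eef_rot: [0.06, 0.998, 0.0, 0.0]
contact_force: [-0.6, -1.5, 0.6]
opening: 0.163
finger_force: 6.0
```

```bash
python3 st.py
```

```text
t 5.8 p [ 0.4842 -0.0304  0.0431] yaw_y 83.1 F [-0.55 -1.54  0.62] M [-0.199  0.114 -0.09 ] q [ 0.32  0.89 -0.59  2.1   1.1   0.51  0.33] op 0.163 ff 5.999900095921475
```

Request:
drive_tool([
  {"tx":0.03,"ty":0.11,"tz":0,"wx":0,"wy":0,"wz":0,"claw":-1},
  {"tx":0.03,"ty":0.11,"tz":0,"wx":0,"wy":0,"wz":0,"claw":-1},
  {"tx":0.03,"ty":0.11,"tz":0,"wx":0,"wy":0,"wz":0,"claw":-1},
  {"tx":0.03,"ty":0.11,"tz":0,"wx":0,"wy":0,"wz":0,"claw":-1},
  {"tx":0.04,"ty":0.11,"tz":0,"wx":0,"wy":0,"wz":0,"claw":-1},
  {"tx":0.04,"ty":0.11,"tz":0,"wx":0,"wy":0,"wz":0,"claw":-1},
  {"tx":0.04,"ty":0.11,"tz":0,"wx":0,"wy":0,"wz":0,"claw":-1},
  {"tx":0.04,"ty":0.1,"tz":0,"wx":0,"wy":0,"wz":0,"claw":-1},
])

```text
clock: 6.6
tool_pos: [0.4927, -0.0042, 0.043]
eef_rot: [0.06, 0.998, 0.0, 0.0]
contact_force: [-0.7, -0.9, 0.6]
opening: 0.165
finger_force: 6.0
```

Request:
drive_tool([
  {"tx":0.04,"ty":0.08,"tz":0,"wx":0,"wy":0,"wz":0,"claw":-1},
  {"tx":0.04,"ty":0.08,"tz":0,"wx":0,"wy":0,"wz":0,"claw":-1},
  {"tx":0.04,"ty":0.08,"tz":0,"wx":0,"wy":0,"wz":0,"claw":-1},
  {"tx":0.04,"ty":0.08,"tz":0,"wx":0,"wy":0,"wz":0,"claw":-1},
  {"tx":0.04,"ty":0.06,"tz":0,"wx":0,"wy":0,"wz":0,"claw":-1},
  {"tx":0.04,"ty":0.06,"tz":0,"wx":0,"wy":0,"wz":0,"claw":-1},
  {"tx":0.03,"ty":0.06,"tz":0,"wx":0,"wy":0,"wz":0,"claw":-1},
  {"tx":0.03,"ty":0.05,"tz":0,"wx":0,"wy":0,"wz":0,"claw":-1},
])

```text
clock: 7.4
tool_pos: [0.5017, 0.012, 0.043]
eef_rot: [0.06, 0.998, 0.0, 0.0]
contact_force: [-1.1, -1.1, -0.2]
opening: 0.166
finger_force: 6.0
```

```bash
python3 st.py
```

```text
t 7.4 p [0.5017 0.012  0.043 ] yaw_y 83.1 F [-1.14 -1.12 -0.23] M [-0.23  -0.005 -0.128] q [ 0.25  0.9  -0.61  2.05  1.06  0.54  0.3 ] op 0.166 ff 5.999938718814519
```

Request:
drive_tool([
  {"tx":0.02,"ty":0.03,"tz":0,"wx":0,"wy":0,"wz":0,"claw":-1},
  {"tx":0.02,"ty":0.03,"tz":0,"wx":0,"wy":0,"wz":0,"claw":-1},
  {"tx":0.02,"ty":0.03,"tz":0,"wx":0,"wy":0,"wz":0,"claw":-1},
  {"tx":0.02,"ty":0.03,"tz":0,"wx":0,"wy":0,"wz":0,"claw":-1},
  {"tx":0.02,"ty":0.03,"tz":0,"wx":0,"wy":0,"wz":0,"claw":-1},
  {"tx":0.02,"ty":0.03,"tz":0,"wx":0,"wy":0,"wz":0,"claw":-1},
  {"tx":0.02,"ty":0.03,"tz":0,"wx":0,"wy":0,"wz":0,"claw":-1},
  {"tx":0.02,"ty":0.03,"tz":0,"wx":0,"wy":0,"wz":0,"claw":-1},
])

```text
clock: 8.2
tool_pos: [0.506, 0.0187, 0.043]
eef_rot: [0.06, 0.998, -0.0, -0.0]
contact_force: [-1.7, -2.4, 1.3]
opening: 0.164
finger_force: 6.0
```

```bash
python3 st.py
```

```text
t 8.2 p [0.506  0.0187 0.043 ] yaw_y 83.1 F [-1.66 -2.37  1.33] M [-0.557  0.335 -0.059] q [ 0.24  0.91 -0.62  2.03  1.05  0.55  0.3 ] op 0.164 ff 6.000158707395258
```

Request:
drive_tool([
  {"tx":0.02,"ty":0.03,"tz":0,"wx":0,"wy":0,"wz":0,"claw":-1},
  {"tx":0.02,"ty":0.03,"tz":0,"wx":0,"wy":0,"wz":0,"claw":-1},
  {"tx":0.02,"ty":0.03,"tz":0,"wx":0,"wy":0,"wz":0,"claw":-1},
  {"tx":0.02,"ty":0.03,"tz":0,"wx":0,"wy":0,"wz":0,"claw":-1},
  {"tx":0,"ty":0,"tz":0,"wx":0,"wy":0,"wz":0,"claw":-1},
  {"tx":0,"ty":0,"tz":0,"wx":0,"wy":0,"wz":0,"claw":-1},
  {"tx":0,"ty":0,"tz":0,"wx":0,"wy":0,"wz":0,"claw":-1},
  {"tx":0,"ty":0,"tz":0,"wx":0,"wy":0,"wz":0,"claw":-1},
])

```text
clock: 9.0
tool_pos: [0.5059, 0.0188, 0.0426]
eef_rot: [0.061, 0.998, -0.004, -0.002]
contact_force: [-6.7, -6.3, 6.2]
opening: 0.167
finger_force: 6.0
```

```bash
python3 st.py
```

```text
t 9.0 p [0.5059 0.0188 0.0426] yaw_y 83.0 F [-6.69 -6.33  6.17] M [-1.452  1.092 -0.06 ] q [ 0.23  0.91 -0.62  2.03  1.04  0.56  0.3 ] op 0.167 ff 6.003882866134518
```

It's at the stop: the position is stuck at about 143.8° and the force has climbed to 9 N. I'm relaxing, opening, lifting and moving over the knob.

Request:
drive_tool([
  {"tx":-0.06,"ty":-0.09,"tz":0,"wx":0,"wy":0,"wz":0,"claw":-1},
  {"tx":0,"ty":0,"tz":0,"wx":0,"wy":0,"wz":0,"claw":-0.6},
  {"tx":0,"ty":0,"tz":0,"wx":0,"wy":0,"wz":0,"claw":-0.3},
  {"tx":0,"ty":0,"tz":0,"wx":0,"wy":0,"wz":0,"claw":-0.3},
  {"tx":0,"ty":0,"tz":0.3,"wx":0,"wy":0,"wz":0,"claw":-0.3},
  {"tx":0,"ty":0,"tz":0.6,"wx":0,"wy":0,"wz":0,"claw":-0.3},
  {"tx":0,"ty":0,"tz":0.9,"wx":0,"wy":0,"wz":0,"claw":-0.3},
  {"tx":0,"ty":0,"tz":0.9,"wx":0,"wy":0,"wz":0,"claw":-0.3},
])

```text
clock: 9.8
tool_pos: [0.507, 0.0208, 0.1255]
eef_rot: [0.06, 0.998, 0.001, 0.0]
contact_force: [0.1, 0.6, 0.4]
opening: 0.351
finger_force: 0.0
```

Request:
drive_tool([
  {"tx":0,"ty":0,"tz":1,"wx":0,"wy":0,"wz":0,"claw":-0.2},
  {"tx":0,"ty":0,"tz":1,"wx":0,"wy":0,"wz":0,"claw":-0.2},
  {"tx":0,"ty":0,"tz":1,"wx":0,"wy":0,"wz":0,"claw":-0.2},
  {"tx":0,"ty":0,"tz":0.3,"wx":0,"wy":0,"wz":-0.07,"claw":-0.2},
  {"tx":0,"ty":0,"tz":0,"wx":0,"wy":0,"wz":-0.07,"claw":-0.2},
  {"tx":0,"ty":0,"tz":0,"wx":0,"wy":0,"wz":0,"claw":-0.2},
  {"tx":0,"ty":0,"tz":0,"wx":0,"wy":0,"wz":0,"claw":-0.2},
  {"tx":0,"ty":0,"tz":0,"wx":0,"wy":0,"wz":0,"claw":-0.2},
])

```text
clock: 10.6
tool_pos: [0.5067, 0.0202, 0.223]
eef_rot: [0.132, 0.991, 0.0, -0.0]
contact_force: [-0.0, -0.0, -0.2]
opening: 0.399
finger_force: 0.0
```

```bash
python3 st.py; python3 - <<'E'
from h import *
C=np.array([.6125,-.0592])
t=snap("top"); s=snap("side")
f=lambda i:cv2.resize(i,(400,400),interpolation=cv2.INTER_CUBIC)
cv2.imwrite("pics/c2.png",np.hstack([f(t["image"][130:270,255:395]),f(s["image"][200:330,220:350])]))
for n,S in(("top",t),("side",s)):
    W=cloud(S); d=np.hypot(W[...,0]-.595,W[...,1]-.0717); z=W[...,2]
    for nm,m in (("knob",(d<.035)&(z>.135)&(z<.178)),("knobtop",(d<.035)&(z>.168)&(z<.178)),("post",(np.hypot(W[...,0]-.506,W[...,1]-.019)<.02)&(z>.045)&(z<.07))):
        p=W[m]
        if len(p)>4:
            rc=cv2.minAreaRect((p[:,:2]*1000).astype(np.float32)); print(n,nm,len(p),p.mean(0).round(4),p[:,2].max(),rc)
E
```

```text
t 10.6 p [0.5067 0.0202 0.223 ] yaw_y 74.8 F [-0.01 -0.02 -0.17] M [ 0.044 -0.094  0.03 ] q [ 0.39  0.65 -0.85  1.89  0.62  0.89  0.53] op 0.399 ff 0.0
top knob 85 [0.6025 0.0705 0.1661] 0.1756421576697451 ((599.2011108398438, 72.68072509765625), (15.242528915405273, 41.26079559326172), 64.90239715576172)
top knobtop 30 [0.6009 0.0702 0.1697] 0.1756421576697451 ((598.98876953125, 72.29484558105469), (12.100422859191895, 37.38612365722656), 61.39214324951172)
side knob 258 [0.5929 0.0743 0.1598] 0.17261495262774695 ((595.0844116210938, 70.93341064453125), (19.074167251586914, 46.23838424682617), 68.05168914794922)
side knobtop 79 [0.5948 0.0713 0.1701] 0.17261495262774695 ((594.5316162109375, 71.38676452636719), (13.650148391723633, 43.50961685180664), 72.62593841552734)
side post 59 [0.5068 0.022  0.0586] 0.06637308752237536 ((507.4781188964844, 20.675125122070312), (11.567399024963379, 16.623096466064453), 22.57099151611328)
```

View pics/c2.png

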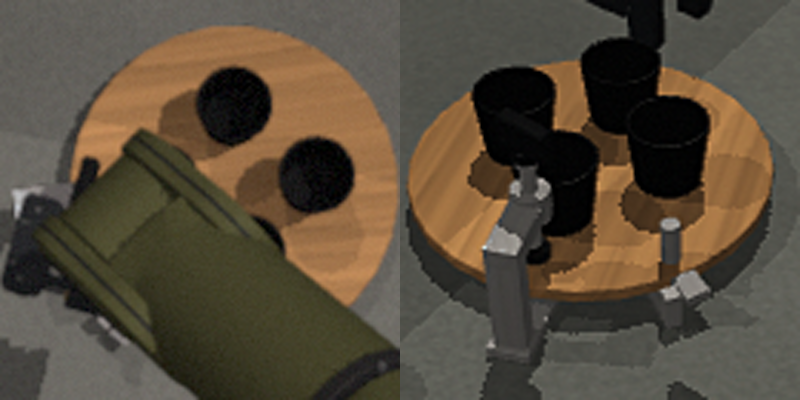

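The post's tab is against the lug (right crop, (680,290)) and the cups are standing. The knob bar is centred at (0.595, 0.071), with its thickness axis at about 73°. I'm moving over it and down.

Request:
drive_tool([
  {"tx":0.6,"ty":0.34,"tz":0,"wx":0,"wy":0,"wz":-0.02,"claw":-0.2},
  {"tx":0.6,"ty":0.34,"tz":0,"wx":0,"wy":0,"wz":0,"claw":-0.2},
  {"tx":0.6,"ty":0.34,"tz":0,"wx":0,"wy":0,"wz":0,"claw":-0.2},
  {"tx":0.6,"ty":0.34,"tz":0,"wx":0,"wy":0,"wz":0,"claw":-0.2},
  {"tx":0.55,"ty":0.34,"tz":0,"wx":0,"wy":0,"wz":0,"claw":-0.2},
  {"tx":0,"ty":0,"tz":-0.5,"wx":0,"wy":0,"wz":0,"claw":-0.2},
  {"tx":0,"ty":0,"tz":0,"wx":0,"wy":0,"wz":0,"claw":-0.2},
  {"tx":0,"ty":0,"tz":0,"wx":0,"wy":0,"wz":0,"claw":-0.2},
])

```text
clock: 11.5
tool_pos: [0.5938, 0.0699, 0.2069]
eef_rot: [0.143, 0.99, -0.001, -0.001]
contact_force: [0.9, -0.1, 0.2]
opening: 0.403
finger_force: 0.0
```

```bash
python3 st.py
```

```text
t 11.5 p [0.5938 0.0699 0.2069] yaw_y 73.5 F [ 0.9  -0.11  0.23] M [ 0.072 -0.143  0.019] q [ 0.24  0.77 -0.81  1.64  0.64  1.01  0.51] op 0.403 ff 0.0
```

Request:
drive_tool([
  {"tx":0.04,"ty":0.04,"tz":-0.4,"wx":0,"wy":0,"wz":0,"claw":-0.2},
  {"tx":0,"ty":0,"tz":-0.5,"wx":0,"wy":0,"wz":0,"claw":-0.2},
  {"tx":0,"ty":0,"tz":-0.5,"wx":0,"wy":0,"wz":0,"claw":-0.2},
  {"tx":0,"ty":0,"tz":-0.4,"wx":0,"wy":0,"wz":0,"claw":-0.2},
  {"tx":0,"ty":0,"tz":0,"wx":0,"wy":0,"wz":0,"claw":-0.2},
  {"tx":0,"ty":0,"tz":0,"wx":0,"wy":0,"wz":0,"claw":-0.2},
  {"tx":0,"ty":0,"tz":0,"wx":0,"wy":0,"wz":0,"claw":-0.2},
  {"tx":0,"ty":0,"tz":0,"wx":0,"wy":0,"wz":0,"claw":-0.2},
])

```text
clock: 12.3
tool_pos: [0.597, 0.0725, 0.1547]
eef_rot: [0.143, 0.99, 0.0, 0.001]
contact_force: [-0.0, 0.1, 0.4]
opening: 0.399
finger_force: 0.0
```

Request:
drive_tool([
  {"tx":0,"ty":0,"tz":0,"wx":0,"wy":0,"wz":0,"claw":-0.6},
  {"tx":0,"ty":0,"tz":0,"wx":0,"wy":0,"wz":0,"claw":-1},
  {"tx":0,"ty":0,"tz":0,"wx":0,"wy":0,"wz":0,"claw":-1},
  {"tx":0,"ty":0,"tz":0,"wx":0,"wy":0,"wz":0,"claw":-1},
  {"tx":0,"ty":0,"tz":0,"wx":0,"wy":0,"wz":0,"claw":-1},
  {"tx":0,"ty":0,"tz":0,"wx":0,"wy":0,"wz":0,"claw":-1},
  {"tx":0,"ty":0,"tz":0,"wx":0,"wy":0,"wz":0,"claw":-1},
  {"tx":0,"ty":0,"tz":0,"wx":0,"wy":0,"wz":0,"claw":-1},
], force=40)

```text
clock: 13.1
tool_pos: [0.5966, 0.0722, 0.154]
eef_rot: [0.143, 0.99, 0.0, -0.0]
contact_force: [0.8, 0.0, 0.2]
opening: 0.003
finger_force: 0.0
```

```bash
python3 st.py
```

```text
t 13.1 p [0.5966 0.0722 0.154 ] yaw_y 73.5 F [0.77 0.01 0.18] M [ 0.035 -0.133 -0.037] q [ 0.21  0.84 -0.76  1.69  0.71  0.91  0.45] op 0.003 ff 0.0
```

The gripper closed on nothing, so I'm looking.

```bash
python3 - <<'E'
from h import *
t=snap("top"); s=snap("side")
f=lambda i:cv2.resize(i,(400,400),interpolation=cv2.INTER_CUBIC)
cv2.imwrite("pics/c3.png",np.hstack([f(t["image"][140:260,235:355]),f(s["image"][180:300,200:320])]))
for n,S in(("top",t),("side",s)):
    W=cloud(S); m=np.hypot(W[...,0]-.595,W[...,1]-.0717)<.04
    p=W[m&(W[...,2]>.1)]; print(n,len(p)); print(np.histogram(p[:,2],np.arange(.1,.26,.01))) 
E
```

```text
top 1724
(array([20,  0,  0,  0,  0,  0,  0,  0,  0,  0,  0,  0,  0,  1,  2]), array([0.1 , 0.11, 0.12, 0.13, 0.14, 0.15, 0.16, 0.17, 0.18, 0.19, 0.2 ,
       0.21, 0.22, 0.23, 0.24, 0.25]))
side 5610
(array([173,  50,  18,  17,  41,  63,  72,  42,  57,  69,  64,  66,  14,
        15,  75]), array([0.1 , 0.11, 0.12, 0.13, 0.14, 0.15, 0.16, 0.17, 0.18, 0.19, 0.2 ,
       0.21, 0.22, 0.23, 0.24, 0.25]))
```

View pics/c3.png

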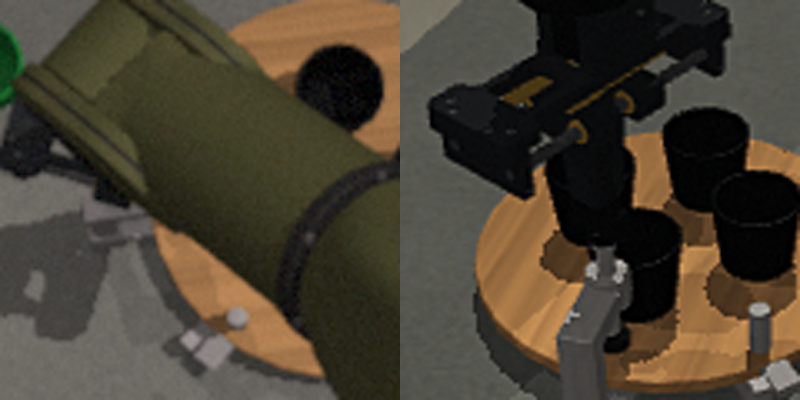

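```bash
python3 st.py; python3 - <<'E'
from h import *
s=snap("side"); W=cloud(s); d=np.hypot(W[...,0]-.595,W[...,1]-.0717)<.045
for a in np.arange(.105,.205,.008):
    p=W[d&(W[...,2]>a)&(W[...,2]<a+.008)]
    if len(p)>3: print(a.round(3),len(p),p.min(0).round(3)[:2],p.max(0).round(3)[:2])
im=s["image"][205:275,240:310]; g=np.clip((im/255.)**.4*255,0,255).astype(np.uint8)
z=s["range_z"][205:275,240:310]; zz=np.clip((z-.78)/(.98-.78)*255,0,255).astype(np.uint8)
f=lambda i:cv2.resize(i,(400,400),interpolation=cv2.INTER_NEAREST)
cv2.imwrite("pics/c4.png",np.hstack([f(g),f(cv2.applyColorMap(zz,cv2.COLORMAP_JET))]))
E
```

```text
t 13.2 p [0.5966 0.0722 0.154 ] yaw_y 73.5 F [ 0.08  0.25 -0.91] M [ 0.013 -0.126 -0.01 ] q [ 0.21  0.84 -0.76  1.69  0.71  0.91  0.45] op 0.004 ff 0.0
0.105 141 [0.578 0.055] [0.61  0.116]
0.113 15 [0.589 0.068] [0.6   0.076]
0.121 17 [0.589 0.066] [0.599 0.076]
0.129 14 [0.586 0.07 ] [0.599 0.078]
0.137 20 [0.587 0.073] [0.602 0.08 ]
0.145 45 [0.573 0.07 ] [0.616 0.082]
0.153 52 [0.573 0.068] [0.618 0.083]
0.161 55 [0.572 0.065] [0.617 0.082]
0.169 34 [0.574 0.066] [0.59  0.084]
0.177 44 [0.582 0.065] [0.608 0.089]
0.185 52 [0.581 0.065] [0.608 0.089]
0.193 50 [0.581 0.062] [0.609 0.09 ]
0.201 51 [0.581 0.063] [0.61  0.091]
```

View pics/c4.png

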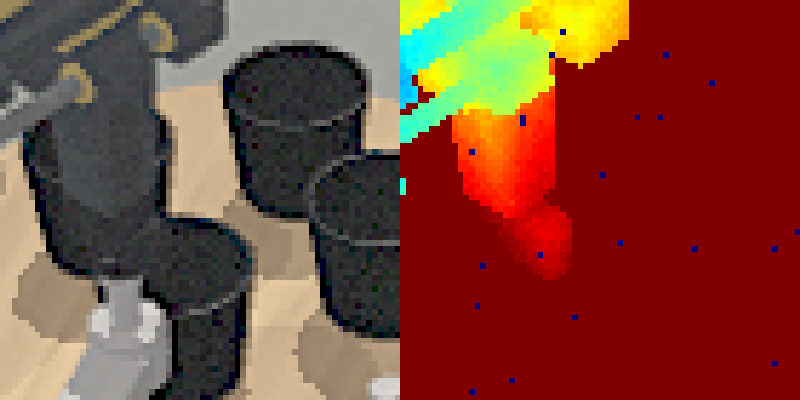

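```bash
python3 - <<'E'
from h import *
s=snap("side"); K=s["K"]; T=np.linalg.inv(s["cam_to_world"])
def pr(p):
    c=T@np.r_[p,1]; return (K[0,0]*c[0]/-c[2]+K[0,2]).round(1),(K[1,1]*-c[1]/-c[2]+K[1,2]).round(1),(-c[2]).round(4)
for z in (.146,.16,.172,.19): print(z,pr([.5966,.0722,z]))
e=np.array([-.966,.26])*.023
for sg in(1,-1):
  for z in (.147,.172): print("knob end",sg,z,pr(np.r_[np.array([.595,.0712])+sg*e,z]))
W=cloud(s)
for v in range(228,262,3):
    print(v,[(u,*(W[v,u]*1000).round().astype(int)) for u in range(249,273,4) if s["range_z"][v,u]<.98])
E
```

```text
0.146 (np.float64(259.5), np.float64(248.9), np.float64(0.9857))
0.16 (np.float64(259.0), np.float64(243.7), np.float64(0.9769))
0.172 (np.float64(258.6), np.float64(239.3), np.float64(0.9694))
0.19 (np.float64(258.0), np.float64(232.4), np.float64(0.9582))
knob end 1 0.147 (np.float64(268.4), np.float64(252.6), np.float64(0.9744))
knob end 1 0.172 (np.float64(267.6), np.float64(243.3), np.float64(0.9588))
knob end -1 0.147 (np.float64(252.6), np.float64(244.3), np.float64(0.9962))
knob end -1 0.172 (np.float64(251.6), np.float64(235.1), np.float64(0.9806))
228 [(249, np.int64(609), np.int64(85), np.int64(206)), (253, np.int64(596), np.int64(91), np.int64(214)), (257, np.int64(590), np.int64(85), np.int64(212)), (261, np.int64(588), np.int64(73), np.int64(204)), (265, np.int64(583), np.int64(65), np.int64(200))]
231 [(253, np.int64(599), np.int64(88), np.int64(204)), (257, np.int64(590), np.int64(87), np.int64(206)), (261, np.int64(587), np.int64(76), np.int64(200)), (265, np.int64(583), np.int64(66), np.int64(193))]
234 [(253, np.int64(601), np.int64(86), np.int64(194)), (257, np.in
[... 512 characters left out ...]
5, np.int64(584), np.int64(67), np.int64(170))]
243 [(257, np.int64(600), np.int64(74), np.int64(162)), (261, np.int64(587), np.int64(80), np.int64(170)), (265, np.int64(579), np.int64(78), np.int64(172)), (269, np.int64(572), np.int64(73), np.int64(170))]
246 [(257, np.int64(600), np.int64(75), np.int64(155)), (261, np.int64(589), np.int64(78), np.int64(160)), (265, np.int64(577), np.int64(81), np.int64(166)), (269, np.int64(572), np.int64(73), np.int64(162))]
249 [(261, np.int64(588), np.int64(80), np.int64(154)), (265, np.int64(578), np.int64(81), np.int64(158)), (269, np.int64(572), np.int64(74), np.int64(155))]
252 [(265, np.int64(578), np.int64(81), np.int64(150))]
255 []
258 []
261 []
```

Depth shows the fingertips at z≈0.173, just above the knob top, though the TCP reads 0.154. So the real fingertips stand higher than tip_reach implies. I'm opening, going down 22 mm and checking again.

Request:
drive_tool([
  {"tx":0,"ty":0,"tz":0.3,"wx":0,"wy":0,"wz":0,"claw":-0.2},
  {"tx":0,"ty":0,"tz":0,"wx":0,"wy":0,"wz":0,"claw":-0.2},
  {"tx":0,"ty":0,"tz":0,"wx":0,"wy":0,"wz":0,"claw":-0.2},
  {"tx":-0.05,"ty":-0.03,"tz":-0.3,"wx":0,"wy":0,"wz":0,"claw":-0.2},
  {"tx":0,"ty":0,"tz":-0.2,"wx":0,"wy":0,"wz":0,"claw":-0.2},
  {"tx":0,"ty":0,"tz":-0.2,"wx":0,"wy":0,"wz":0,"claw":-0.2},
  {"tx":0,"ty":0,"tz":-0.1,"wx":0,"wy":0,"wz":0,"claw":-0.2},
  {"tx":0,"ty":0,"tz":0,"wx":0,"wy":0,"wz":0,"claw":-0.2},
], force=10)

```text
clock: 14.1
tool_pos: [0.5947, 0.0712, 0.1382]
eef_rot: [0.143, 0.99, -0.0, -0.001]
contact_force: [0.0, -0.5, 0.6]
opening: 0.399
finger_force: 0.0
```

```bash
python3 st.py; python3 - <<'E'
from h import *
s=snap("side")
W=cloud(s)
for v in range(222,270,4):
    print(v,[(u,*(W[v,u]*1000).round().astype(int).tolist()) for u in range(237,285,4) if .8<s["range_z"][v,u]<.985])
im=s["image"][200:280,230:310]; g=np.clip((im/255.)**.4*255,0,255).astype(np.uint8)
cv2.imwrite("pics/c5.png",cv2.resize(g,(480,480),interpolation=cv2.INTER_CUBIC))
E
```

```text
t 14.1 p [0.5947 0.0712 0.1382] yaw_y 73.5 F [ 0.02 -0.51  0.6 ] M [ 0.044 -0.159 -0.025] q [ 0.21  0.86 -0.75  1.7   0.73  0.88  0.43] op 0.399 ff 0.0
222 [(237, 595, 145, 265), (241, 588, 143, 265), (245, 588, 130, 258), (249, 588, 117, 248), (253, 583, 110, 246), (257, 574, 110, 248), (261, 574, 94, 237), (265, 591, 49, 203), (269, 581, 51, 207), (273, 574, 46, 206)]
226 [(237, 589, 156, 265), (241, 583, 152, 264), (245, 595, 121, 240), (249, 584, 123, 245), (253, 576, 122, 246), (257, 571, 115, 242), (261, 568, 105, 237), (265, 590, 53, 195), (269, 579, 55, 200), (273, 576, 44, 193)]
230 [(237, 586, 162, 261), (241, 582, 156, 258), (245, 589, 131, 239), (249, 583, 126, 237), (253, 574, 127, 240), (257, 572, 116, 234), (261, 568, 107, 228), (265, 590, 53, 185), (269, 580, 55, 189), (273, 576, 44, 183)]
234 [(237, 586, 164, 253), (241, 590, 145, 239), (245, 586, 137, 234), (249, 596, 108, 211), (265, 590, 55, 176), (269, 580, 56, 180), (273, 576, 47, 174)]
238 [(237, 590, 160, 240), (241, 584, 156, 239), (245, 610, 103, 193), (249, 600, 104, 197), (253, 591, 103, 199), (257, 604, 67, 169), (261, 596, 62, 169), (265, 591, 55, 165), (269, 580, 57, 170)]
242 [(237, 590, 161, 231), (241, 585, 156, 229), (249, 601, 103, 186), (253, 592, 102, 188), (257, 600, 74, 165), (261, 589, 76, 169), (265, 580, 75, 172)]
246 [(249, 603, 102, 174), (253, 592, 104, 178), (257, 592, 89, 168), (261, 587, 81, 163), (265, 578, 80, 166), (269, 573, 72, 161)]
250 [(253, 593, 104, 168), (257, 590, 93, 161), (261, 588, 81, 152), (265, 579, 79, 153), (269, 574, 72, 150)]
254 []
258 []
262 []
266 []
```

View pics/c5.png

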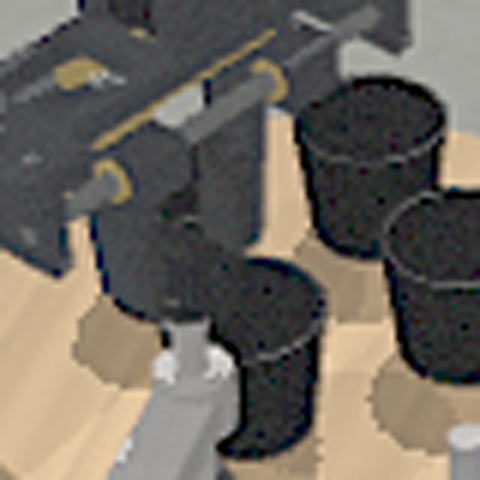

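The fingers now straddle the knob bar (c5: near finger (140,250), far finger (235,180), knob at (195,250)), with tips at about 0.157. I'm going 12 mm lower and gripping.

Request:
drive_tool([
  {"tx":0,"ty":0,"tz":-0.2,"wx":0,"wy":0,"wz":0,"claw":-0.2},
  {"tx":0,"ty":0,"tz":-0.2,"wx":0,"wy":0,"wz":0,"claw":-0.2},
  {"tx":0,"ty":0,"tz":0,"wx":0,"wy":0,"wz":0,"claw":-0.4},
  {"tx":0,"ty":0,"tz":0,"wx":0,"wy":0,"wz":0,"claw":-0.7},
  {"tx":0,"ty":0,"tz":0,"wx":0,"wy":0,"wz":0,"claw":-1},
  {"tx":0,"ty":0,"tz":0,"wx":0,"wy":0,"wz":0,"claw":-1},
  {"tx":0,"ty":0,"tz":0,"wx":0,"wy":0,"wz":0,"claw":-1},
  {"tx":0,"ty":0,"tz":0,"wx":0,"wy":0,"wz":0,"claw":-1},
], force=40)

```text
clock: 14.95
tool_pos: [0.5948, 0.07, 0.127]
eef_rot: [0.144, 0.99, -0.001, -0.0]
contact_force: [-2.0, -4.5, 1.7]
opening: 0.155
finger_force: 40.0
```

```bash
python3 st.py
```

```text
t 14.95 p [0.5948 0.07   0.127 ] yaw_y 73.5 F [-1.96 -4.45  1.68] M [-0.888  0.254 -0.013] q [ 0.2   0.87 -0.73  1.71  0.74  0.86  0.42] op 0.155 ff 40.00043193809688
```

Request:
drive_tool([
  {"tx":0,"ty":0,"tz":-0.02,"wx":0,"wy":0,"wz":-0.08,"claw":-1},
  {"tx":0,"ty":0,"tz":-0.02,"wx":0,"wy":0,"wz":-0.08,"claw":-1},
  {"tx":0,"ty":0,"tz":-0.02,"wx":0,"wy":0,"wz":-0.08,"claw":-1},
  {"tx":0,"ty":0,"tz":-0.02,"wx":0,"wy":0,"wz":-0.08,"claw":-1},
  {"tx":0,"ty":0,"tz":-0.02,"wx":0,"wy":0,"wz":-0.08,"claw":-1},
  {"tx":0,"ty":0,"tz":-0.02,"wx":0,"wy":0,"wz":-0.08,"claw":-1},
  {"tx":0,"ty":0,"tz":-0.02,"wx":0,"wy":0,"wz":-0.08,"claw":-1},
  {"tx":0,"ty":0,"tz":-0.02,"wx":0,"wy":0,"wz":-0.08,"claw":-1},
])

```text
clock: 15.75
tool_pos: [0.5957, 0.0713, 0.1233]
eef_rot: [0.462, 0.887, 0.0, 0.001]
contact_force: [-2.1, -2.9, 7.5]
opening: 0.156
finger_force: 40.0
```

```bash
python3 st.py
```

```text
t 15.75 p [0.5957 0.0713 0.1233] yaw_y 35.0 F [-2.1  -2.9   7.48] M [-0.743  0.301  0.256] q [ 0.11  0.83 -0.56  1.72  0.6   0.77 -0.13] op 0.156 ff 39.999787509441376
```

Request:
drive_tool([
  {"tx":0,"ty":0,"tz":-0.01,"wx":0,"wy":0,"wz":-0.04,"claw":-1},
  {"tx":0,"ty":0,"tz":-0.01,"wx":0,"wy":0,"wz":-0.04,"claw":-1},
  {"tx":0,"ty":0,"tz":-0.01,"wx":0,"wy":0,"wz":-0.04,"claw":-1},
  {"tx":0,"ty":0,"tz":-0.01,"wx":0,"wy":0,"wz":-0.04,"claw":-1},
  {"tx":0,"ty":0,"tz":-0.01,"wx":0,"wy":0,"wz":-0.04,"claw":-1},
  {"tx":0,"ty":0,"tz":-0.01,"wx":0,"wy":0,"wz":-0.04,"claw":-1},
  {"tx":0,"ty":0,"tz":-0.01,"wx":0,"wy":0,"wz":-0.04,"claw":-1},
  {"tx":0,"ty":0,"tz":-0.01,"wx":0,"wy":0,"wz":-0.04,"claw":-1},
])

```text
clock: 16.55
tool_pos: [0.5964, 0.0717, 0.1212]
eef_rot: [0.603, 0.798, 0.001, 0.001]
contact_force: [-1.5, -3.3, 7.6]
opening: 0.153
finger_force: 40.0
```

```bash
cat > m2.py <<'E'
from h import *
import subprocess
a=[]
exec(open("st.py").read())
for i in range(4): a.append(r.get_state()["moment"][2]); vision.snapshot("side")
print("Mz",np.round(a,3),np.mean(a).round(3))
E
python3 m2.py
```

```text
t 16.55 p [0.5964 0.0717 0.1212] yaw_y 15.9 F [-1.46 -3.29  7.63] M [-0.692  0.169  0.273] q [ 0.07  0.82 -0.47  1.72  0.52  0.72 -0.39] op 0.153 ff 40.00110173597932
Mz [0.273 0.283 0.211 0.288] 0.264
```

Request:
drive_tool([
  {"tx":0,"ty":0,"tz":-0.01,"wx":0,"wy":0,"wz":-0.04,"claw":-1},
  {"tx":0,"ty":0,"tz":-0.01,"wx":0,"wy":0,"wz":-0.04,"claw":-1},
  {"tx":0,"ty":0,"tz":-0.01,"wx":0,"wy":0,"wz":-0.04,"claw":-1},
  {"tx":0,"ty":0,"tz":-0.01,"wx":0,"wy":0,"wz":-0.04,"claw":-1},
  {"tx":0,"ty":0,"tz":-0.01,"wx":0,"wy":0,"wz":-0.04,"claw":-1},
  {"tx":0,"ty":0,"tz":-0.01,"wx":0,"wy":0,"wz":-0.04,"claw":-1},
  {"tx":0,"ty":0,"tz":-0.01,"wx":0,"wy":0,"wz":-0.04,"claw":-1},
  {"tx":0,"ty":0,"tz":0,"wx":0,"wy":0,"wz":0,"claw":-1},
])

```text
clock: 17.55
tool_pos: [0.5971, 0.0717, 0.1194]
eef_rot: [0.712, 0.702, 0.002, 0.002]
contact_force: [-0.5, -2.8, 8.9]
opening: 0.149
finger_force: 40.0
```

```bash
python3 m2.py
```

```text
t 17.55 p [0.5971 0.0717 0.1194] yaw_y -0.9 F [-0.5  -2.83  8.88] M [-0.734  0.067  0.267] q [ 0.02  0.81 -0.38  1.73  0.44  0.69 -0.62] op 0.149 ff 40.00224840827286
Mz [0.267 0.292 0.27  0.261] 0.272
```

Request:
drive_tool([
  {"tx":0,"ty":0,"tz":-0.01,"wx":0,"wy":0,"wz":-0.04,"claw":-1},
  {"tx":0,"ty":0,"tz":-0.01,"wx":0,"wy":0,"wz":-0.04,"claw":-1},
  {"tx":0,"ty":0,"tz":-0.01,"wx":0,"wy":0,"wz":-0.04,"claw":-1},
  {"tx":0,"ty":0,"tz":-0.01,"wx":0,"wy":0,"wz":-0.04,"claw":-1},
  {"tx":0,"ty":0,"tz":-0.01,"wx":0,"wy":0,"wz":-0.04,"claw":-1},
  {"tx":0,"ty":0,"tz":-0.01,"wx":0,"wy":0,"wz":-0.04,"claw":-1},
  {"tx":0,"ty":0,"tz":0,"wx":0,"wy":0,"wz":0,"claw":-1},
  {"tx":0,"ty":0,"tz":0,"wx":0,"wy":0,"wz":0,"claw":-1},
])

```text
clock: 18.55
tool_pos: [0.5977, 0.0717, 0.1179]
eef_rot: [0.795, 0.607, 0.003, 0.002]
contact_force: [-0.0, -3.7, 9.3]
opening: 0.154
finger_force: 40.0
```

```bash
python3 m2.py
```

```text
t 18.55 p [0.5977 0.0717 0.1179] yaw_y -15.2 F [-0.05 -3.68  9.3 ] M [-0.771  0.013  0.311] q [-0.02  0.8  -0.31  1.73  0.37  0.66 -0.8 ] op 0.154 ff 40.00218233093619
Mz [0.311 0.226 0.305 0.299] 0.285
```

Request:
drive_tool([
  {"tx":-0.01,"ty":0,"tz":-0.01,"wx":0,"wy":0,"wz":-0.04,"claw":-1},
  {"tx":-0.01,"ty":0,"tz":-0.01,"wx":0,"wy":0,"wz":-0.04,"claw":-1},
  {"tx":0,"ty":0,"tz":-0.01,"wx":0,"wy":0,"wz":-0.04,"claw":-1},
  {"tx":0,"ty":0,"tz":-0.01,"wx":0,"wy":0,"wz":-0.04,"claw":-1},
  {"tx":0,"ty":0,"tz":-0.01,"wx":0,"wy":0,"wz":-0.04,"claw":-1},
  {"tx":0,"ty":0,"tz":-0.01,"wx":0,"wy":0,"wz":-0.04,"claw":-1},
  {"tx":0,"ty":0,"tz":0,"wx":0,"wy":0,"wz":0,"claw":-1},
  {"tx":0,"ty":0,"tz":0,"wx":0,"wy":0,"wz":0,"claw":-1},
])

```text
clock: 19.55
tool_pos: [0.5982, 0.0715, 0.1164]
eef_rot: [0.864, 0.503, 0.004, 0.002]
contact_force: [1.5, -4.2, 10.0]
opening: 0.158
finger_force: 40.0
```

```bash
python3 m2.py
```

```text
t 19.55 p [0.5982 0.0715 0.1164] yaw_y -29.6 F [ 1.51 -4.15  9.96] M [-0.813 -0.26   0.204] q [-0.06  0.8  -0.24  1.73  0.29  0.64 -0.98] op 0.158 ff 40.00199446454644
Mz [0.204 0.299 0.227 0.242] 0.243
```

Request:
drive_tool([
  {"tx":0,"ty":0,"tz":0,"wx":0,"wy":0,"wz":-0.04,"claw":-1},
  {"tx":0,"ty":0,"tz":0,"wx":0,"wy":0,"wz":-0.04,"claw":-1},
  {"tx":0,"ty":0,"tz":0,"wx":0,"wy":0,"wz":-0.04,"claw":-1},
  {"tx":0,"ty":0,"tz":0,"wx":0,"wy":0,"wz":-0.04,"claw":-1},
  {"tx":0,"ty":0,"tz":-0.01,"wx":0,"wy":0,"wz":-0.04,"claw":-1},
  {"tx":0,"ty":0,"tz":-0.01,"wx":0,"wy":0,"wz":-0.04,"claw":-1},
  {"tx":0,"ty":0,"tz":0,"wx":0,"wy":0,"wz":0,"claw":-1},
  {"tx":0,"ty":0,"tz":0,"wx":0,"wy":0,"wz":0,"claw":-1},
])

```text
clock: 20.55
tool_pos: [0.5986, 0.0711, 0.1151]
eef_rot: [0.921, 0.39, 0.004, 0.002]
contact_force: [3.9, -4.0, 4.8]
opening: 0.154
finger_force: 40.0
```

```bash
python3 m2.py
```

```text
t 20.55 p [0.5986 0.0711 0.1151] yaw_y -44.0 F [ 3.89 -4.02  4.78] M [-0.844 -0.758  0.288] q [-0.1   0.79 -0.17  1.74  0.21  0.62 -1.16] op 0.154 ff 40.00079948455095
Mz [0.288 0.327 0.3   0.265] 0.295
```

Request:
drive_tool([
  {"tx":0.02,"ty":-0.02,"tz":0,"wx":0,"wy":0,"wz":-0.04,"claw":-1},
  {"tx":0.02,"ty":-0.02,"tz":0,"wx":0,"wy":0,"wz":-0.04,"claw":-1},
  {"tx":0.02,"ty":-0.02,"tz":-0.01,"wx":0,"wy":0,"wz":-0.04,"claw":-1},
  {"tx":0.01,"ty":0,"tz":-0.01,"wx":0,"wy":0,"wz":-0.04,"claw":-1},
  {"tx":0,"ty":0,"tz":-0.01,"wx":0,"wy":0,"wz":-0.04,"claw":-1},
  {"tx":0,"ty":0,"tz":-0.01,"wx":0,"wy":0,"wz":-0.04,"claw":-1},
  {"tx":0,"ty":0,"tz":0,"wx":0,"wy":0,"wz":0,"claw":-1},
  {"tx":0,"ty":0,"tz":0,"wx":0,"wy":0,"wz":0,"claw":-1},
])

```text
clock: 21.55
tool_pos: [0.5989, 0.0705, 0.1135]
eef_rot: [0.963, 0.271, 0.003, 0.0]
contact_force: [4.8, -2.0, 6.5]
opening: 0.157
finger_force: 40.0
```

```bash
python3 m2.py
```

```text
t 21.55 p [0.5989 0.0705 0.1135] yaw_y -58.5 F [ 4.77 -1.97  6.49] M [-0.328 -0.895  0.318] q [-0.13  0.8  -0.1   1.73  0.13  0.61 -1.33] op 0.157 ff 40.00156573019922
Mz [0.318 0.3   0.298 0.279] 0.299
```

Request:
drive_tool([
  {"tx":0.02,"ty":-0.01,"tz":-0.01,"wx":0,"wy":0,"wz":-0.04,"claw":-1},
  {"tx":0.02,"ty":-0.01,"tz":-0.01,"wx":0,"wy":0,"wz":-0.04,"claw":-1},
  {"tx":0.02,"ty":-0.01,"tz":0,"wx":0,"wy":0,"wz":-0.04,"claw":-1},
  {"tx":0.02,"ty":-0.01,"tz":-0.01,"wx":0,"wy":0,"wz":-0.04,"claw":-1},
  {"tx":0,"ty":0,"tz":-0.01,"wx":0,"wy":0,"wz":-0.04,"claw":-1},
  {"tx":0,"ty":0,"tz":0,"wx":0,"wy":0,"wz":0,"claw":-1},
  {"tx":0,"ty":0,"tz":0,"wx":0,"wy":0,"wz":0,"claw":-1},
  {"tx":0,"ty":0,"tz":0,"wx":0,"wy":0,"wz":0,"claw":-1},
])

```text
clock: 22.55
tool_pos: [0.5993, 0.07, 0.1121]
eef_rot: [0.986, 0.169, 0.001, -0.001]
contact_force: [-0.2, -0.4, 9.1]
opening: 0.153
finger_force: 40.0
```

```bash
sed -i 's/range(4)/range(6)/' m2.py; python3 m2.py
```

```text
t 22.55 p [0.5993 0.07   0.1121] yaw_y -70.5 F [-0.18 -0.36  9.1 ] M [-0.031 -0.041  0.23 ] q [-0.16  0.8  -0.05  1.73  0.06  0.61 -1.48] op 0.153 ff 40.00223468989134
Mz [0.23  0.281 0.234 0.266 0.293 0.287] 0.265
```

Request:
drive_tool([
  {"tx":0,"ty":-0.01,"tz":0,"wx":0,"wy":0,"wz":-0.04,"claw":-1},
  {"tx":0,"ty":-0.01,"tz":0,"wx":0,"wy":0,"wz":-0.04,"claw":-1},
  {"tx":0,"ty":-0.01,"tz":-0.01,"wx":0,"wy":0,"wz":-0.04,"claw":-1},
  {"tx":0,"ty":0,"tz":-0.01,"wx":0,"wy":0,"wz":-0.04,"claw":-1},
  {"tx":0,"ty":0,"tz":-0.01,"wx":0,"wy":0,"wz":-0.04,"claw":-1},
  {"tx":0,"ty":0,"tz":0,"wx":0,"wy":0,"wz":0,"claw":-1},
  {"tx":0,"ty":0,"tz":0,"wx":0,"wy":0,"wz":0,"claw":-1},
  {"tx":0,"ty":0,"tz":0,"wx":0,"wy":0,"wz":0,"claw":-1},
])

```text
clock: 23.65
tool_pos: [0.5994, 0.0695, 0.1109]
eef_rot: [0.998, 0.066, 0.001, -0.001]
contact_force: [0.9, 0.9, 8.0]
opening: 0.153
finger_force: 40.0
```

```bash
python3 m2.py
```

```text
t 23.65 p [0.5994 0.0695 0.1109] yaw_y -82.5 F [0.89 0.86 8.01] M [ 0.109 -0.222  0.299] q [-0.2   0.8   0.01  1.73 -0.01  0.6  -1.62] op 0.153 ff 40.001733899116516
Mz [0.299 0.234 0.227 0.307 0.294 0.238] 0.267
```

Request:
drive_tool([
  {"tx":0,"ty":-0.01,"tz":-0.01,"wx":0,"wy":0,"wz":-0.04,"claw":-1},
  {"tx":0,"ty":-0.01,"tz":0,"wx":0,"wy":0,"wz":-0.04,"claw":-1},
  {"tx":0,"ty":-0.01,"tz":-0.01,"wx":0,"wy":0,"wz":-0.04,"claw":-1},
  {"tx":0,"ty":0,"tz":0,"wx":0,"wy":0,"wz":-0.04,"claw":-1},
  {"tx":0,"ty":0,"tz":-0.01,"wx":0,"wy":0,"wz":-0.04,"claw":-1},
  {"tx":0,"ty":0,"tz":0,"wx":0,"wy":0,"wz":0,"claw":-1},
  {"tx":0,"ty":0,"tz":0,"wx":0,"wy":0,"wz":0,"claw":-1},
  {"tx":0,"ty":0,"tz":0,"wx":0,"wy":0,"wz":0,"claw":-1},
])

```text
clock: 24.75
tool_pos: [0.5993, 0.069, 0.1098]
eef_rot: [0.999, -0.039, 0.001, -0.001]
contact_force: [2.5, 0.5, 6.0]
opening: 0.156
finger_force: 40.0
```

```bash
python3 m2.py
```

```text
t 24.75 p [0.5993 0.069  0.1098] yaw_y -94.5 F [2.48 0.46 5.97] M [ 0.259 -0.299  0.304] q [-0.23  0.8   0.06  1.74 -0.09  0.6  -1.76] op 0.156 ff 40.0014419015497
Mz [0.304 0.334 0.274 0.305 0.255 0.339] 0.301
```

Request:
drive_tool([
  {"tx":0.01,"ty":-0.01,"tz":-0.01,"wx":0,"wy":0,"wz":-0.04,"claw":-1},
  {"tx":0.01,"ty":0,"tz":-0.01,"wx":0,"wy":0,"wz":-0.04,"claw":-1},
  {"tx":0.01,"ty":-0.01,"tz":-0.01,"wx":0,"wy":0,"wz":-0.04,"claw":-1},
  {"tx":0,"ty":0,"tz":0,"wx":0,"wy":0,"wz":-0.04,"claw":-1},
  {"tx":0,"ty":0,"tz":-0.01,"wx":0,"wy":0,"wz":-0.04,"claw":-1},
  {"tx":0,"ty":0,"tz":0,"wx":0,"wy":0,"wz":0,"claw":-1},
  {"tx":0,"ty":0,"tz":0,"wx":0,"wy":0,"wz":0,"claw":-1},
  {"tx":0,"ty":0,"tz":0,"wx":0,"wy":0,"wz":0,"claw":-1},
])

```text
clock: 25.85
tool_pos: [0.5993, 0.0684, 0.1086]
eef_rot: [0.99, -0.143, -0.001, -0.001]
contact_force: [-0.2, 0.9, 8.8]
opening: 0.155
finger_force: 40.0
```

```bash
sed -i 's/range(6)/range(8)/' m2.py; python3 m2.py
```

```text
t 25.85 p [0.5993 0.0684 0.1086] yaw_y -106.4 F [-0.23  0.91  8.83] M [0.284 0.075 0.342] q [-0.26  0.81  0.12  1.74 -0.16  0.6  -1.9 ] op 0.155 ff 40.00188239850104
Mz [0.342 0.355 0.348 0.32  0.339 0.351 0.328 0.34 ] 0.34
```

The torque is rising (0.267, 0.301, 0.340), so first touch was at about 2.85 rad. I'm continuing to about 0.6 rad past it.

Request:
drive_tool([
  {"tx":0,"ty":-0.01,"tz":-0.01,"wx":0,"wy":0,"wz":-0.04,"claw":-1},
  {"tx":0,"ty":0,"tz":0,"wx":0,"wy":0,"wz":-0.04,"claw":-1},
  {"tx":0,"ty":-0.01,"tz":-0.01,"wx":0,"wy":0,"wz":-0.04,"claw":-1},
  {"tx":0,"ty":0,"tz":0,"wx":0,"wy":0,"wz":-0.04,"claw":-1},
  {"tx":0,"ty":0,"tz":-0.01,"wx":0,"wy":0,"wz":-0.04,"claw":-1},
  {"tx":0,"ty":0,"tz":0,"wx":0,"wy":0,"wz":0,"claw":-1},
  {"tx":0,"ty":0,"tz":0,"wx":0,"wy":0,"wz":0,"claw":-1},
  {"tx":0,"ty":0,"tz":0,"wx":0,"wy":0,"wz":0,"claw":-1},
])

```text
clock: 27.05
tool_pos: [0.5991, 0.068, 0.1075]
eef_rot: [0.969, -0.245, -0.001, -0.001]
contact_force: [0.3, 1.5, 7.4]
opening: 0.158
finger_force: 40.0
```

```bash
python3 m2.py
```

```text
t 27.05 p [0.5991 0.068  0.1075] yaw_y -118.4 F [0.25 1.54 7.38] M [0.38  0.142 0.41 ] q [-0.29  0.82  0.18  1.74 -0.23  0.61 -2.04] op 0.158 ff 40.00179567374289
Mz [0.41  0.46  0.401 0.379 0.401 0.36  0.397 0.45 ] 0.407
```

Request:
drive_tool([
  {"tx":0,"ty":-0.01,"tz":-0.01,"wx":0,"wy":0,"wz":-0.04,"claw":-1},
  {"tx":0,"ty":-0.01,"tz":0,"wx":0,"wy":0,"wz":-0.04,"claw":-1},
  {"tx":0,"ty":0,"tz":0,"wx":0,"wy":0,"wz":-0.02,"claw":-1},
  {"tx":0,"ty":0,"tz":0,"wx":0,"wy":0,"wz":0,"claw":-1},
  {"tx":0,"ty":0,"tz":0,"wx":0,"wy":0,"wz":0,"claw":-1},
  {"tx":0,"ty":0,"tz":0,"wx":0,"wy":0,"wz":0,"claw":-1},
  {"tx":0,"ty":0,"tz":0,"wx":0,"wy":0,"wz":0,"claw":-1},
  {"tx":0,"ty":0,"tz":0,"wx":0,"wy":0,"wz":0,"claw":-1},
])

```text
clock: 28.25
tool_pos: [0.599, 0.0677, 0.107]
eef_rot: [0.955, -0.296, -0.001, -0.001]
contact_force: [-0.1, 2.0, 5.4]
opening: 0.157
finger_force: 40.0
```

```bash
python3 m2.py
```

```text
t 28.25 p [0.599  0.0677 0.107 ] yaw_y -124.4 F [-0.07  1.97  5.36] M [0.461 0.058 0.505] q [-0.3   0.82  0.2   1.74 -0.27  0.61 -2.11] op 0.157 ff 40.00153077766299
Mz [0.505 0.467 0.443 0.535 0.482 0.483 0.514 0.476] 0.488
```

Turned about 0.6 rad past touch. Angle says about 28 N and torque at most about 36 N, both in the band. Letting go and lifting.

Request:
drive_tool([
  {"tx":0,"ty":0,"tz":0,"wx":0,"wy":0,"wz":0,"claw":-0.6},
  {"tx":0,"ty":0,"tz":0,"wx":0,"wy":0,"wz":0,"claw":-0.2},
  {"tx":0,"ty":0,"tz":0,"wx":0,"wy":0,"wz":0,"claw":-0.1},
  {"tx":0,"ty":0,"tz":0,"wx":0,"wy":0,"wz":0,"claw":-0.1},
  {"tx":0,"ty":0,"tz":0.4,"wx":0,"wy":0,"wz":0,"claw":-0.1},
  {"tx":0,"ty":0,"tz":0.8,"wx":0,"wy":0,"wz":0,"claw":-0.1},
  {"tx":0,"ty":0,"tz":1,"wx":0,"wy":0,"wz":0,"claw":-0.1},
  {"tx":0,"ty":0,"tz":1,"wx":0,"wy":0,"wz":0,"claw":-0.1},
])

```text
clock: 29.45
tool_pos: [0.5997, 0.0644, 0.2046]
eef_rot: [0.955, -0.297, -0.0, 0.0]
contact_force: [0.1, 0.1, 0.0]
opening: 0.454
finger_force: 0.0
```

Request:
drive_tool([
  {"tx":0,"ty":0,"tz":0.8,"wx":0,"wy":0,"wz":0,"claw":-0.1},
  {"tx":-0.5,"ty":-0.8,"tz":0.5,"wx":0,"wy":0,"wz":0,"claw":-0.1},
  {"tx":-0.5,"ty":-0.8,"tz":0.5,"wx":0,"wy":0,"wz":0,"claw":-0.1},
  {"tx":-0.5,"ty":-0.8,"tz":0,"wx":0,"wy":0,"wz":0,"claw":-0.1},
  {"tx":-0.5,"ty":-0.8,"tz":0,"wx":0,"wy":0,"wz":0,"claw":-0.1},
  {"tx":-0.5,"ty":-0.8,"tz":0,"wx":0,"wy":0,"wz":0,"claw":-0.1},
  {"tx":0,"ty":0,"tz":0,"wx":0,"wy":0,"wz":0,"claw":-0.1},
  {"tx":0,"ty":0,"tz":0,"wx":0,"wy":0,"wz":0,"claw":-0.1},
])

```text
clock: 30.25
tool_pos: [0.5249, -0.0556, 0.2578]
eef_rot: [0.955, -0.297, 0.0, -0.0]
contact_force: [-0.5, -0.0, -0.5]
opening: 0.452
finger_force: 0.0
```

```bash
python3 st.py; python3 - <<'E'
from h import *
s=snap("side"); cv2.imwrite("pics/c6.png",s["image"][180:440,120:460])
W=cloud(s); z=W[...,2]
p=W[(np.hypot(W[...,0]-.506,W[...,1]-.019)<.02)&(z>.045)&(z<.07)]; print("post",p.mean(0).round(4),"was .5068 .022")
p=W[(np.hypot(W[...,0]-.595,W[...,1]-.0717)<.03)&(z>.112)&(z<.19)]; print("knob",p.mean(0).round(4),p[:,2].max(),cv2.minAreaRect((p[p[:,2]>.125][:,:2]*1000).astype(np.float32)))
E
```

```text
t 30.25 p [ 0.5249 -0.0556  0.2578] yaw_y -124.6 F [-0.53 -0.04 -0.49] M [ 0.046 -0.032  0.058] q [-0.15  0.52  0.27  1.83 -0.19  0.82 -1.96] op 0.452 ff 0.0
post [0.5069 0.0222 0.0587] was .5068 .022
knob [0.5927 0.075  0.1397] 0.15328997533795785 ((595.6175537109375, 71.57860565185547), (16.201778411865234, 47.74150085449219), 64.76935577392578)
```

View pics/c6.png

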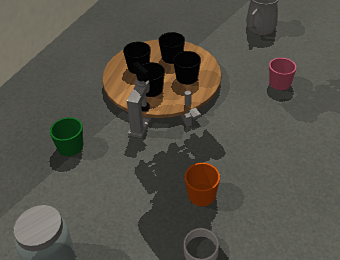

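The final view shows four cups upright at (137,55), (172,47), (187,67) and (152,80), the post against its stop, and everything else in place. Handing in.

```bash
python3 -c "
from h import *
print(workorder.finish_job())"
```

```text
the job is handed in; nothing more can be done
None
```

I handed the job in at about 30 s; it returned no verdict. The turntable is against its stop, the brake is about 0.6 rad past first touch (an estimated 28–36 N on the pad), all four cups are standing, and the bystanders look unmoved in the last picture.

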